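# Make up the mould's kit board and reject what is not of the set

## Task

Make up this mould's kit board: the polished core insert (the shorter, wider one) belongs in the rectangular nest, the larger guide bush in the wide round nest and the guide pin in the tall block's deep bore, each standing upright and fully down on its pocket's floor. The old core insert and the smaller guide bush are not of this set: lay both in the black tray, side by side on its floor, the insert flat on its base. Two nests still have the wrong part in them, so clear them first; set parts down rather than dropping them, and leave the caliper where it lies.

Things in the scene. Friction and masses are not known exactly. Their poses are not given: they have to be found in the camera images.
- new_insert_centre (a point): Polished core insert, light bright steel, loose on the bench in front of the kit board. A base block 44 (x) x 60 (y) x 18 mm high with a raised core 30 (x) x 44 (y) mm on top, 20 mm high; 38 mm high in all, about 0.6 kg. Origin: its centre, 19 mm above its underside; z up, y along the 60 mm length. Grip it by the raised core, across x (30 mm).
- old_insert_centre (a point): Old core insert, dark dull steel; at the start it lies in insert_nest, lengthwise. A base block 40 (x) x 70 (y) x 20 mm high with a raised core 24 (x) x 40 (y) mm on top, 16 mm high; 36 mm high in all, about 0.5 kg. Origin: its centre, 18 mm above its underside; z up, y along the 70 mm length. Grip it by the raised core, across x (24 mm).
- large_bush_centre (a point): Larger guide bush, bright steel, standing on its shoulder on the bench in front of the kit board: shoulder 45 mm across at the bottom, body about 36 mm across above it, 56 mm high, about 0.2 kg. Origin: its centre, 28 mm above its underside; z up. Grip it round the body, near the top.
- small_bush_centre (a point): Smaller guide bush, bright steel, standing on its shoulder on the bench in front of the kit board: shoulder 39 mm across at the bottom, body about 31 mm across above it, 46 mm high, 0.12 kg. Origin: its centre, 23 mm above its underside; z up. Grip it round the body, near the top.
- guide_pin_centre (a point): Guide pin, bright steel, slim and tall, standing on its head; at the start it stands upright in the wide round nest (bush_nest). Head 33 mm across at the bottom, shank about 25 mm, 108 mm high, 0.45 kg. Origin: its centre, 54 mm above its underside; z up. Grip it round the shank.
- insert_nest: Rectangular nest: block 20 mm high with a pocket 58 mm (x) x 76 mm (y), 10 mm deep (floor 10 mm above the origin), edges chamfered 3 mm. At the start the old core insert lies in it. Wooden, 98 x 98 mm, one of three in a row in shuffled order, 102 mm apart, on an aluminium board 122 x 326 mm (rails 18 mm high). Origin: centre of its underside, 8 mm above the bench; z up, y along the row.
- bush_nest: Wide round nest: block 20 mm high with a round pocket 60 mm across, 10 mm deep (floor 10 mm above the origin), edge chamfered 3 mm. At the start the guide pin stands in it. Wooden, 98 x 98 mm, one of three in a row in shuffled order, 102 mm apart, on an aluminium board 122 x 326 mm (rails 18 mm high). Origin: centre of its underside, 8 mm above the bench; z up, y along the row.
- pin_nest: Pin nest: the tall block, 36 mm high, with a round bore 46 mm across, 26 mm deep (floor 10 mm above the origin), edge chamfered 3 mm. Empty at the start. Wooden, 98 x 98 mm, one of three in a row in shuffled order, 102 mm apart, on an aluminium board 122 x 326 mm (rails 18 mm high). Origin: centre of its underside, 8 mm above the bench; z up, y along the row.
- reject_tray: Black open plastic tray, fixed on the bench, 164 mm (x) x 220 mm (y), 30 mm high. Origin: centre of its underside; z up, y along its length. Its floor is 3 mm thick and free over 120 mm (x) x 184 mm (y) between the walls. Empty at the start; takes the old insert and the small bush.
- caliper: Digital caliper, 207 mm long, 72 mm over the jaws and 15 mm thick, lying on the bench near the right of the work; not to be disturbed. Origin: centre of its underside.
Things that resemble listed ones, but are neither listed nor needed, are in the scene too. What is shaped like the part that bears guide_pin_centre but orange or turquoise is not meant.

How it is judged:
At the end, for the whole second after the job is handed in: Polished insert, large bush and pin in their own nests, upright within 0.1 rad, undersides within 5 mm of the pocket floor; old insert (flat within 0.2 rad) and small bush inside the black tray, down on its floor; all released and at rest (horizontal distance between new_insert_centre and insert_nest below 0.014 m and z of new_insert_centre in the frame of insert_nest between 0.024 and 0.034 m and angle between each of new_insert_centre, large_bush_centre, guide_pin_centre's own z axis and vertical below 0.1 rad and horizontal distance between large_bush_centre and bush_nest below 0.012 m and z of large_bush_centre in the frame of bush_nest between 0.033 and 0.043 m and horizontal distance between guide_pin_centre and pin_nest below 0.011 m and z of guide_pin_centre in the frame of pin_nest between 0.059 and 0.069 m and x of old_insert_centre in the frame of reject_tray between -0.055 and 0.055 m and y of old_insert_centre in the frame of reject_tray between -0.088 and 0.088 m and z of old_insert_centre in the frame of reject_tray below 0.03 m and angle between old_insert_centre's own z axis and vertical below 0.2 rad and x of small_bush_centre in the frame of reject_tray between -0.055 and 0.055 m and y of small_bush_centre in the frame of reject_tray between -0.088 and 0.088 m and z of small_bush_centre in the frame of reject_tray below 0.036 m and linear speed of each of new_insert, large_bush, guide_pin, old_insert, small_bush below 0.02 m/s); the robot touches nothing.
It fails at once if the caliper is pushed more than 20 mm out of its place (distance of caliper from where it was at the start of the episode above 0.02 m).
It fails at once if a part is dropped or thrown (moves faster than 0.9 m/s with no finger on it: a fall of about 40 mm) ((linear speed of new_insert above 0.9 m/s and contact force between the fingers and new_insert below 0.05 N) or (linear speed of large_bush above 0.9 m/s and contact force between the fingers and large_bush below 0.05 N) or (linear speed of guide_pin above 0.9 m/s and contact force between the fingers and guide_pin below 0.05 N) or (linear speed of old_insert above 0.9 m/s and contact force between the fingers and old_insert below 0.05 N) or (linear speed of small_bush above 0.9 m/s and contact force between the fingers and small_bush below 0.05 N)).
It also fails if it takes over 115 s, if anything falls off the work surface, if the arm or the gripper's body presses on something with over 40 N, if the wrist force passes 120 N, or if a joint passes its speed limit or range.

## Robot

A 6-joint arm with a two-finger parallel gripper is mounted at the origin on a cart in front of the work surface, level with it; the furniture and walls round the work are solid. World frame = base frame: x ahead of the robot, y to its left, z up, the work surface at z = 0. Lengths are in m, angles in rad, forces in N, time in s.
With the tool pointing down it reaches from about 0.35 to 0.975 m from the base axis. Payload 4.9 kg.
Tool frame: the origin (TCP) lies at the very end of the fingers, on their centre line; the grasp point (between the pads) lies 19 mm behind it; z points along the fingers, y is the line along which they close (so a half turn about z gives the same grasp; the last joint's range is limited). The gripper opens to 85 mm and grips with 20 to 120 N. Pads are 22 mm wide; open, the fingers measure 114 mm over their backs; the gripper's body (76 mm by 85 mm) begins 54 mm behind the grasp point. The pads swing forward as they close: fully open they stand 13 mm farther back than shut.
Start: joints at [-0.119, 0.053, 1.613, -0, 1.476, -0.119], TCP at [0.625, 0, 0.231] pointing down, gripper open.
Joint ranges: [-3.01, 3.01], [-1.01, 2.22], [0.06, 2.58], [-1.02, 4.17], [0.09, 2.62], [-3.14, 3.14]. Speed limits (rad/s): [2.57, 2.57, 3.14, 3.14, 3.14, 3.14].

## Interface

Orientations are given as a unit quaternion [w, x, y, z].
In Python, from plant import state, optics, ticket, nets gives the robot as it stands. The module is installed in compiled form; this text tells all that it offers.
- The arm moves only by the shell command python3 -m inch 'ROWS' [OPENING]. ROWS is JSON, a list of rows, each an object of numbers: "dx", "dy", "dz": the shift along the tool's x, y, z as a fraction of full scale; "rx", "ry", "rz": the turn, a rotation vector about the tool's x, y, z as a fraction of full scale. In form: [{"dx": .., "dy": .., "dz": .., "rx": .., "ry": .., "rz": ..}, ...]. A call has 1 to 5 rows; each row is the pose to reach, as a shift and turn from the pose commanded when the call began, along the tool's axes at that moment; what a row does not reach only later rows make up. Full scale, the value 1, is 0.8 m for a shift and 1.5 rad for a turn. A row lasts 1/10 s, in which the tool goes at most 50 mm and 8.59 degrees, less where a joint would pass 70% of its speed; a pose out of reach is approached as far as the arm can. A call with a number of a shift or a turn outside -1 to 1 is refused whole. A call with a gripper value outside its range is refused whole. OPENING is the opening, from -1 (shut) to 1 (fully open), set as the call begins (- or left out, the last holds). The fingers move at their own pace and stop on an object; the grip force is fixed at half the most. Time passes only in rows, so rows that repeat a pose let the fingers close. It gives the time, the measured TCP pose, the force, the opening and the grip force at its end, in the units of the state.
- state(): the state, without advancing time (a new reading comes with each control period).
- optics.grab_frame(name): name is "scene" or "side" or "wrist"; returns the picture (480x640x3 uint8, red, green, blue); there is no depth.
- optics.camera_info(name): a dict with "fx", "fy", "cx", "cy" (pixels), "R" (3x3) and "t" (3): a world point X has camera coordinates R X + t. Camera axes: x right, y down, z forward; pixel columns grow to the right and rows downward; lengths in m; the calibration is good to about 2 mm. A picture is of the moment at which its call begins: read the wrist's pose just before it. camera_info takes no time and is no camera call; for the wrist camera it gives the pose at the moment of the call.
- ticket.job_done(): hands the job in; it is judged then, once.
Trained networks look in the newest picture that a camera, given by its name, has taken for a name from the list of things; names that differ only in an ending like _2 or _b are one class to them, and where a whole thing is asked for, a point or a joint stands for the part that bears it (a point fixed in the world has none). Each returns a list of dicts, best first, with "confidence" (0 to 1); they miss things now and then, are a little off and sometimes report something else, mostly with a low value. They report only what shows in the picture. A call takes as long as a camera call. They do not tell look-alikes from the thing itself.
- nets.boxes_of(camera, name): "bbox" ([centre column, centre row, width, height] in pixels, round what is visible of it).
- nets.outline_of(camera, name): "pixels" (480x640 bool, what is visible of it) and "bbox" ([centre column, centre row, width, height] in pixels, round what is visible of it).
The state is a dict: "time": time; "joint_pos": joint angles; "joint_vel": joint speeds; "joint_efforts": joint torques, N m; "tool_pos": TCP position; "tool_rot": TCP orientation; "contact_force": force on the tool from outside, world axes, zero at the start; "ft_torque": the same for the moment, N m; "gripper_width": opening from 0.0 (shut) to 1.0 (fully open); "grasp_force": force on a finger pad.
Only numpy, scipy, OpenCV 4.12 (cv2) and the standard library are available. Lean on these libraries where they do the work, as an engineer would, in place of code of your own. Each camera call takes 0.05 s, during which the arm holds its last target. There are 200 camera calls.

## Working session

There is one attempt and no reset: what is moved stays moved. The work goes in short steps, Python scripts to look and compute and a shell command to move; the robot and the scene stay as the last step left them, time stands still between calls to the robot, and variables do not carry over. Pictures are saved under pics/ and viewed, at most 14 in all, crops included, and the job is handed in when it is done.

```bash
mkdir -p pics; python3 - <<'E'
from plant import state, optics, nets
import cv2
for c in ("scene","side"):
    im=optics.grab_frame(c); cv2.imwrite(f"pics/{c}0.png",im[:,:,::-1])
    i=optics.camera_info(c); print(c,i)
    for n in ["new_insert_centre","old_insert_centre","large_bush_centre","small_bush_centre","guide_pin_centre","insert_nest","bush_nest","pin_nest","reject_tray","caliper"]:
        print(n,[( [int(v) for v in d["bbox"]],round(d["confidence"],2)) for d in nets.boxes_of(c,n)][:4])
print(state())
E
```

```text
scene {'fx': 509.9903232249492, 'fy': 509.9903232249492, 'cx': 320.3637420266394, 'cy': 248.66636177564868, 'R': array([[-0.88763233, -0.46022806, -0.01729111],
       [-0.32444172,  0.65150872, -0.68576524],
       [ 0.32687371, -0.60309744, -0.72761738]]), 't': array([0.45825119, 0.27311824, 1.05714145])}
new_insert_centre [([374, 261, 31, 23], 0.97)]
old_insert_centre [([333, 199, 20, 17], 0.61)]
large_bush_centre [([345, 300, 17, 31], 0.64)]
small_bush_centre [([397, 219, 17, 22], 0.79)]
guide_pin_centre [([246, 260, 15, 40], 0.92), ([273, 276, 13, 38], 0.79), ([301, 240, 15, 36], 0.73)]
insert_nest [([336, 203, 44, 36], 0.79), ([373, 261, 31, 26], 0.62)]
bush_nest [([304, 255, 46, 41], 0.62)]
pin_nest [([323, 224, 39, 40], 0.57)]
reject_tray [([294, 397, 90, 103], 0.79)]
caliper []
side {'fx': 607.9065879727664, 'fy': 607.9065879727664, 'cx': 318.41639334717013, 'cy': 234.50848803204502, 'R': array([[ 0.07191621, -0.99732307, -0.01321971],
       [-0.61211173, -0.03366659, -0.7900543 ],
       [ 0.78749431,  0.06490964, -0.61289432]]), 't': array([-0.12721935,  0.39473681,  1.22
[... 573 characters left out ...]
  5.27146595e-02,  1.61290684e+00,  2.53846039e-05,
        1.47601253e+00, -1.19024564e-01]), 'joint_vel': array([ 1.16327845e-03,  4.68311203e-04,  6.45168220e-05,  1.54189829e-03,
       -1.27584334e-03, -2.68488935e-04]), 'joint_efforts': array([-1.14529441e-03, -3.93689597e+01, -3.70467997e+01, -2.89665695e-04,
        4.95473723e-04, -1.20232579e-05]), 'tool_pos': array([6.24975542e-01, 3.17279978e-05, 2.31290385e-01]), 'tool_rot': array([-2.40731294e-05,  7.07086911e-01,  7.07126651e-01, -2.85706829e-06]), 'contact_force': array([ 0.16248014, -0.05189429,  1.00384065]), 'ft_torque': array([ 0.04817173,  0.02369997, -0.0256234 ]), 'grasp_force': 0.0, 'gripper_width': 1.006477216238711}
```

```bash
python3 - <<'E'
import cv2,numpy as np
a=cv2.imread("pics/scene0.png");b=cv2.imread("pics/side0.png")
cv2.imwrite("pics/a.png",cv2.resize(a[170:470,210:510],None,fx=2,fy=2,interpolation=3))
cv2.imwrite("pics/b.png",cv2.resize(b[170:350,150:510],None,fx=2.2,fy=2.2,interpolation=3))
E
```

```text
(no output)
```

View pics/a.png

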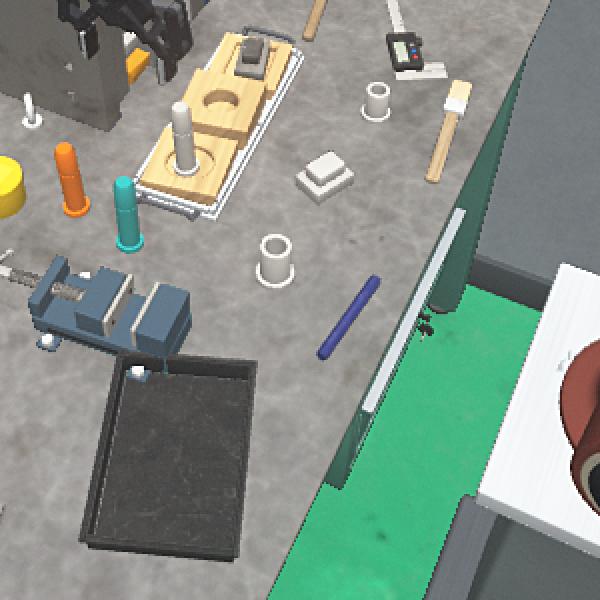

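View pics/b.png

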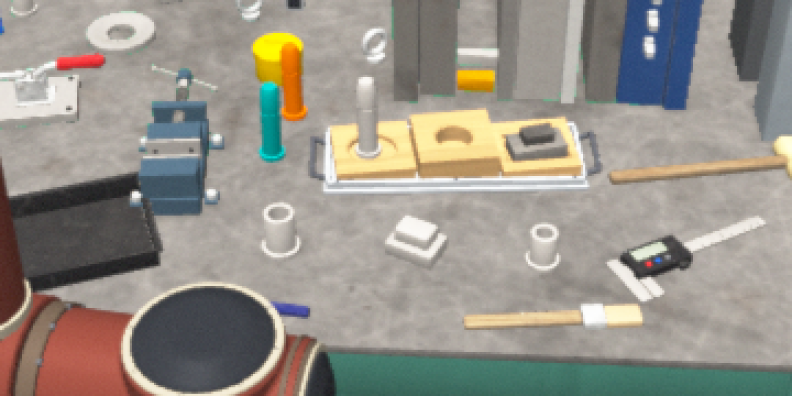

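```bash
cat > h.py <<'E'
import numpy as np
from scipy.spatial.transform import Rotation as Ro
from plant import state, optics, nets
def ray(c,p):
    d=np.array([(p[0]-c["cx"])/c["fx"],(p[1]-c["cy"])/c["fy"],1.]); return -c["R"].T@c["t"], c["R"].T@d
def plane(c,p,z):
    o,d=ray(c,p); return o+d*(z-o[2])/d[2]
def tri(c1,p1,c2,p2):
    A=[];b=[]
    for c,p in((c1,p1),(c2,p2)):
        o,d=ray(c,p); d/=np.linalg.norm(d); M=np.eye(3)-np.outer(d,d); A.append(M); b.append(M@o)
    return np.linalg.lstsq(np.vstack(A),np.hstack(b),rcond=None)[0]
def proj(c,X):
    q=c["R"]@X+c["t"]; return np.array([c["fx"]*q[0]/q[2]+c["cx"],c["fy"]*q[1]/q[2]+c["cy"]])
def go(x,y,z,yaw=None):
    "fractions for TCP target; yaw: angle of closing axis from world x"
    s=state(); q=s["tool_rot"]; R=Ro.from_quat([q[1],q[2],q[3],q[0]])
    d=R.inv().apply(np.array([x,y,z])-s["tool_pos"])/.8
    rz=0
    if yaw is not None:
        T=Ro.from_matrix(np.array([[-np.sin(yaw),np.cos(yaw),0],[np.cos(yaw),np.sin(yaw),0],[0,0,-1]]))
        T=Ro.from_matrix(np.array([[-np.sin(yaw),np.cos(yaw),0],[np.cos(yaw),np.sin(yaw),0],[0,0,-1]]))
        r=(R.inv()*T).as_rotvec()/1.5; rz=r
    print("move",d.round(4),rz if yaw is None else rz.round(4))
E
python3 - <<'E'
from h import *
S=optics.camera_info("scene");D=optics.camera_info("side")
P={"new":((374,261),(337,280)),"old":((333,199),(392,235)),"large":((345,300),(279,274)),"small":((397,219),(397,284)),"pin":((301,240),(317,223)),
"insnest":((336,203),(395,238)),"bushnest":((304,255),(317,236)),"pinnest":((323,224),(360,235))}
for k,(a,b) in P.items(): print(k,tri(S,a,D,b).round(3))
# tray corners (scene, rim z=.03) from crop
for p in((120,354),(256,362),(238,558),(82,545)): print("tray",plane(S,(210+p[0]/2,170+p[1]/2),.03).round(3))
# board block corners scene, top of nests
for n,p,z in(("bush hole c",(189,160),.028),("pinnest c",(221,99),.044),("orange",(68,180),.05),("teal",(128,213),.05),("vise",(165,320),.05),("wall foot",(110,130),0),("vise top near",(190,290),.06)): print(n,plane(S,(210+p[0]/2,170+p[1]/2),z).round(3))
E
```

```text
new [ 0.439 -0.142  0.015]
old [ 0.625 -0.287  0.028]
large [0.448 0.007 0.022]
small [ 0.438 -0.297  0.019]
pin [ 0.611 -0.08   0.068]
insnest [ 0.62  -0.294  0.016]
bushnest [ 0.604 -0.077  0.024]
pinnest [ 0.611 -0.196  0.027]
tray [0.533 0.2   0.03 ]
tray [0.399 0.144 0.03 ]
tray [0.323 0.338 0.03 ]
tray [0.457 0.393 0.03 ]
bush hole c [ 0.604 -0.084  0.028]
pinnest c [ 0.611 -0.186  0.044]
orange [0.709 0.029 0.05 ]
teal [0.617 0.041 0.05 ]
vise [0.504 0.152 0.05 ]
wall foot [ 0.739 -0.107  0.   ]
vise top near [0.495 0.112 0.06 ]
```

Pin candidates in the scene view are orange (246,260), turquoise (273,276) and bright steel (301,240). Only the steel one stands in the wide round nest, so it is the pin. Bushes: the taller one at (345,300) is the large, (397,219) is the small. First I'll move over the board and look with the wrist camera.

```bash
python3 -m inch '[{"dx":-0.1875,"dy":-0.05,"dz":-0.1},{"dx":-0.1875,"dy":-0.05,"dz":-0.1},{"dx":-0.1875,"dy":-0.05,"dz":-0.1},{"dx":-0.1875,"dy":-0.05,"dz":-0.1},{"dx":-0.1875,"dy":-0.05,"dz":-0.1}]'
python3 - <<'E'
from h import *
import cv2
W=optics.camera_info("wrist"); im=optics.grab_frame("wrist"); cv2.imwrite("pics/w0.png",im[:,:,::-1]); print(W, state()["tool_pos"])
for n in ["new_insert_centre","old_insert_centre","large_bush_centre","small_bush_centre","guide_pin_centre","insert_nest","bush_nest","pin_nest"]:
    print(n,[( [int(v) for v in d["bbox"]],round(d["confidence"],2)) for d in nets.boxes_of("wrist",n)][:3])
E
```

```text
{'fx': 335.44340717427974, 'fy': 335.44340717427974, 'cx': 316.8032095772602, 'cy': 242.32904210351305, 'R': array([[ 9.99999867e-01, -4.14556846e-04, -3.06970641e-04],
       [-3.05790802e-04, -9.55666864e-01,  2.94449914e-01],
       [-4.15427898e-04, -2.94449781e-01, -9.55666863e-01]]), 't': array([-0.62521541, -0.03737965,  0.3798755 ])} [ 6.24987747e-01 -1.09153921e-05  2.31321812e-01]
new_insert_centre [([170, 325, 44, 54], 0.62)]
old_insert_centre []
large_bush_centre [([140, 201, 67, 46], 0.72)]
small_bush_centre []
guide_pin_centre [([406, 189, 57, 43], 0.72), ([311, 173, 34, 43], 0.72), ([298, 301, 32, 69], 0.56)]
insert_nest [([337, 406, 26, 7], 0.49)]
bush_nest [([300, 284, 100, 94], 0.6)]
pin_nest [([309, 363, 94, 89], 0.72)]validation failed for argument at $[0]...
```

View pics/w0.png

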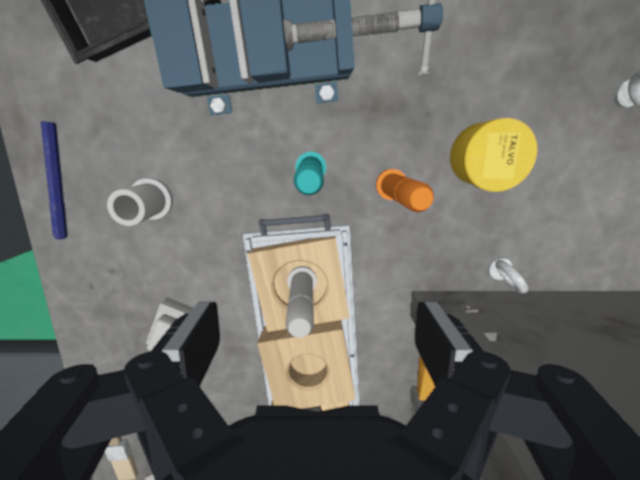

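The wrist view shows the pin at (300,300) in the left nest and the empty bore at (308,368). The large bush is at (140,201), and the new insert is half hidden by a finger. The move was refused because rows need all six keys, so I'll resend it.

```bash
python3 -m inch '[{"dx":-0.125,"dy":-0.1,"dz":-0.125,"rx":0,"ry":0,"rz":0},{"dx":-0.125,"dy":-0.1,"dz":-0.125,"rx":0,"ry":0,"rz":0},{"dx":-0.125,"dy":-0.1,"dz":-0.125,"rx":0,"ry":0,"rz":0},{"dx":-0.125,"dy":-0.1,"dz":-0.125,"rx":0,"ry":0,"rz":0},{"dx":-0.125,"dy":-0.1,"dz":-0.125,"rx":0,"ry":0,"rz":0}]' 1
python3 - <<'E'
from h import *
import cv2
W=optics.camera_info("wrist"); im=optics.grab_frame("wrist"); cv2.imwrite("pics/w1.png",im[:,:,::-1]); print(-W["R"].T@W["t"], state()["tool_pos"])
import pickle; pickle.dump(W,open("W1.pkl","wb"))
for n in ["new_insert_centre","old_insert_centre","large_bush_centre","small_bush_centre","guide_pin_centre","insert_nest","bush_nest","pin_nest"]:
    print(n,[( [int(v) for v in d["bbox"]],round(d["confidence"],2)) for d in nets.boxes_of("wrist",n)][:3])
E
```

```text
time: 2.05
tool_pos: [0.5453, -0.101, 0.3336]
tool_rot: [0.002, 0.708, 0.706, 0.001]
contact_force: [-0.1, 1.1, -0.5]
gripper_width: 1.002
grasp_force: 0.0
[ 0.54518128 -0.02502242  0.47603443] [ 0.54515431 -0.10004674  0.33138976]
new_insert_centre [([248, 227, 43, 46], 0.68)]
old_insert_centre []
large_bush_centre [([234, 108, 43, 36], 0.7)]
small_bush_centre [([244, 322, 28, 35], 0.88)]
guide_pin_centre [([458, 88, 62, 40], 0.97), ([368, 185, 43, 32], 0.92), ([381, 73, 41, 40], 0.72)]
insert_nest [([367, 321, 71, 63], 0.75)]
bush_nest [([361, 182, 78, 85], 0.64)]
pin_nest [([366, 257, 80, 83], 0.93)]
```

View pics/w1.png

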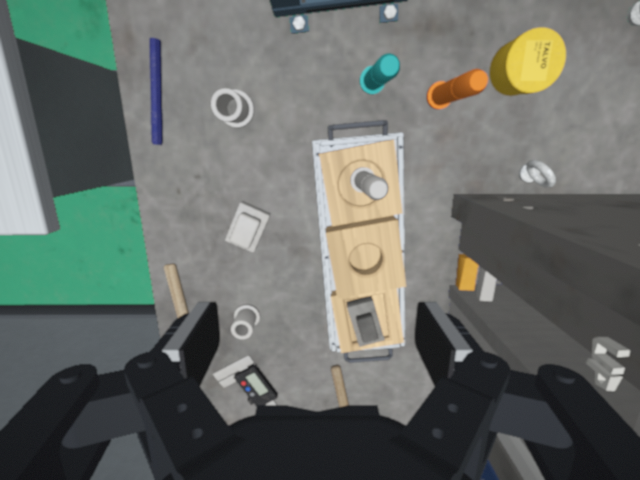

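The whole board is in view: bush nest at (361,182) with the pin, bore at (366,257), old insert at (366,320). The new insert (248,227), large bush (232,106) and small bush (244,322) stand on the bench. I'll enlarge it to read corners.

```bash
python3 - <<'E'
import cv2
a=cv2.imread("pics/w1.png"); cv2.imwrite("pics/w1c.png",cv2.resize(a[85:360,215:420],None,fx=2.18,fy=2.18,interpolation=cv2.INTER_CUBIC))
E
```

```text
(no output)
```

View pics/w1c.png

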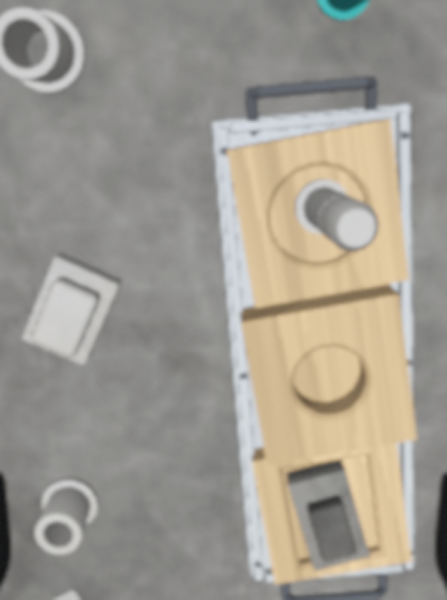

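```bash
python3 - <<'E'
from h import *
import pickle
W=pickle.load(open("W1.pkl","rb"))
f=lambda p,z: plane(W,(p[0]/2.18+215,p[1]/2.18+85),z)[:2]
for n,p,z in [("pin top",(355,227),.126),("pin head",(323,205),.024),("bush nest",(319,213),.028),("bore",(329,375),.044),("large top",(28,45),.056),("large sh",(48,53),.005),("small top",(58,535),.046),("small sh",(69,509),.005)]: print(n,f(p,z).round(4))
for n,ps,z in [("old core",[(308,500),(340,496),(357,556),(325,563)],.054),("old base",[(288,473),(340,462),(372,558),(318,570)],.038),("new base",[(60,255),(120,281),(83,363),(22,338)],.018),("new core",[(60,277),(99,291),(72,350),(33,333)],.038),("bushblk",[(228,150),(388,119),(409,280),(256,307)],.028),("pinblk",[(244,318),(398,291),(416,440),(266,462)],.044)]:
    q=np.array([f(p,z) for p in ps]); e=[np.linalg.norm(q[i]-q[(i+1)%4]) for i in range(4)]
    l=(q[0]+q[1]-q[2]-q[3]); print(n,q.mean(0).round(4),"edges",np.round(e,3),"yaw of y axis",np.degrees(np.arctan2(-l[0],l[1])).round(1))
E
```

```text
pin top [ 0.61   -0.0755]
pin head [ 0.6087 -0.0767]
bush nest [ 0.6059 -0.0811]
bore [ 0.6137 -0.1799]
large top [0.4435 0.0118]
large sh [0.4428 0.0118]
small top [ 0.4365 -0.2921]
small sh [ 0.4355 -0.2962]
old core [ 0.6188 -0.2837] edges [0.021 0.047 0.022 0.049] yaw of y axis 15.9
old base [ 0.6193 -0.284 ] edges [0.035 0.077 0.038 0.078] yaw of y axis 18.0
new base [ 0.4492 -0.144 ] edges [0.041 0.061 0.043 0.062] yaw of y axis -26.8
new core [ 0.4501 -0.1408] edges [0.025 0.042 0.026 0.04 ] yaw of y axis -27.5
bushblk [ 0.6067 -0.0833] edges [0.095 0.098 0.097 0.098] yaw of y axis 10.9
pinblk [ 0.615  -0.1833] edges [0.095 0.1   0.098 0.098] yaw of y axis 9.7
```

```bash
python3 -m inch '[{"dx":0.03,"dy":0.08,"dz":0.12,"rx":0,"ry":0,"rz":0},{"dx":0.03,"dy":0.08,"dz":0.12,"rx":0,"ry":0,"rz":0},{"dx":0.03,"dy":0.08,"dz":0.12,"rx":0,"ry":0,"rz":0},{"dx":0.03,"dy":0.08,"dz":0.18,"rx":0,"ry":0,"rz":0},{"dx":0.03,"dy":0.08,"dz":0.18,"rx":0,"ry":0,"rz":0}]' 1
python3 - <<'E'
from h import *
import cv2
W=optics.camera_info("wrist"); im=optics.grab_frame("wrist"); cv2.imwrite("pics/w2.png",im[:,:,::-1]); print(state()["tool_pos"])
print([d["bbox"] for d in nets.boxes_of("wrist","guide_pin_centre")], proj(W,np.array([.6095,-.076,.126])))
go(.6095,-.076,.075,0)
E
```

```text
time: 3.0
tool_pos: [0.6049, -0.0748, 0.1799]
tool_rot: [-0.006, 0.707, 0.707, -0.004]
contact_force: [-0.8, 0.5, -1.6]
gripper_width: 0.999
grasp_force: 0.0
[ 0.60665548 -0.07536357  0.18388069]
[[464.2, 96.2, 93.8, 62.1], [329.6, 391.4, 97.9, 28.0], [339.1, 73.2, 47.7, 67.3], [324.9, 246.1, 42.6, 67.0]] [324.73915721 267.83091627]
move [-1.000e-04  1.600e-03  1.403e-01] [-0.0013 -0.0003  0.    ]
```

View pics/w2.png

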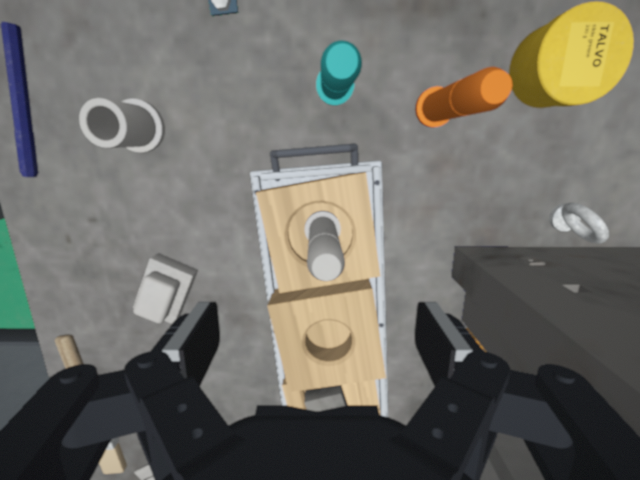

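The projected pin top (325,268) matches the steel pin in the picture. I'll go down and grip it.

```bash
python3 -m inch '[{"dx":0,"dy":0,"dz":0.05,"rx":0,"ry":0,"rz":0},{"dx":0,"dy":0,"dz":0.1,"rx":0,"ry":0,"rz":0},{"dx":0,"dy":0,"dz":0.14,"rx":0,"ry":0,"rz":0},{"dx":0,"dy":0,"dz":0.14,"rx":0,"ry":0,"rz":0},{"dx":0,"dy":0,"dz":0.14,"rx":0,"ry":0,"rz":0}]' 1
python3 -m inch '[{"dx":0,"dy":0,"dz":0,"rx":0,"ry":0,"rz":0},{"dx":0,"dy":0,"dz":0,"rx":0,"ry":0,"rz":0},{"dx":0,"dy":0,"dz":0,"rx":0,"ry":0,"rz":0},{"dx":0,"dy":0,"dz":0,"rx":0,"ry":0,"rz":0},{"dx":0,"dy":0,"dz":0,"rx":0,"ry":0,"rz":0}]' -1
python3 - <<'E'
from h import *
import pickle
for p,z in(((329,338),.044),):
  print(plane(optics.camera_info("wrist"),p,z))  # not valid pose; info only
go(.6137,-.180,.135,0); print(state()["tool_pos"],state()["gripper_width"],state()["grasp_force"])
E
```

```text
time: 3.6
tool_pos: [0.6106, -0.0766, 0.0784]
tool_rot: [0.002, 0.707, 0.707, 0.001]
contact_force: [0.2, 0.1, 0.2]
gripper_width: 1.0
grasp_force: 0.0
time: 4.1
tool_pos: [0.6095, -0.0762, 0.0767]
tool_rot: [0.001, 0.707, 0.707, 0.0]
contact_force: [-1.1, 0.8, 5.6]
gripper_width: 0.299
grasp_force: 59.0
[ 0.61710447 -0.11435214  0.044     ]
move [-0.1298  0.0053 -0.0728] [0.0006 0.0003 0.0001]
[ 0.6094963  -0.07617491  0.07673781] 0.29932771229624816 58.96992995229084
```

```bash
python3 -m inch '[{"dx":0,"dy":0,"dz":-0.05,"rx":0,"ry":0,"rz":0},{"dx":0,"dy":0,"dz":-0.075,"rx":0,"ry":0,"rz":0},{"dx":0,"dy":0,"dz":-0.075,"rx":0,"ry":0,"rz":0},{"dx":-0.05,"dy":0.003,"dz":-0.075,"rx":0,"ry":0,"rz":0},{"dx":-0.1,"dy":0.006,"dz":-0.075,"rx":0,"ry":0,"rz":0}]'
python3 -m inch '[{"dx":-0.031,"dy":0,"dz":0,"rx":0,"ry":0,"rz":0},{"dx":-0.031,"dy":0,"dz":0,"rx":0,"ry":0,"rz":0},{"dx":-0.031,"dy":0,"dz":0,"rx":0,"ry":0,"rz":0}]'
python3 - <<'E'
from h import *
import cv2
im=optics.grab_frame("scene"); im2=optics.grab_frame("side")
a=cv2.resize(im[170:290,260:380],None,fx=4,fy=4,interpolation=3); b=cv2.resize(im2[190:280,310:390],(427,480),interpolation=3)
cv2.imwrite("pics/p1.png",np.hstack([a[:,:373],b])[:,:,::-1])
for n,c in(("scene",im),("side",im2)):
    C=optics.camera_info(n); print(n,proj(C,np.array([.614,-.181,.044])), proj(C,np.r_[state()["tool_pos"][:2],.044]))
print(state()["tool_pos"])
E
```

```text
time: 4.6
tool_pos: [0.6124, -0.1553, 0.1323]
tool_rot: [-0.002, 0.706, 0.708, -0.001]
contact_force: [0.2, -0.5, -4.5]
gripper_width: 0.302
grasp_force: 60.8
time: 4.9
tool_pos: [0.6123, -0.1806, 0.1323]
tool_rot: [-0.002, 0.708, 0.707, -0.001]
contact_force: [-0.7, 0.8, -4.9]
gripper_width: 0.296
grasp_force: 60.7
scene [318.75368987 220.32601668] [318.91212889 220.78777512]
side [353.73591951 230.94684675] [353.22475313 231.19191711]
[ 0.61281912 -0.17963112  0.13331436]
```

View pics/p1.png

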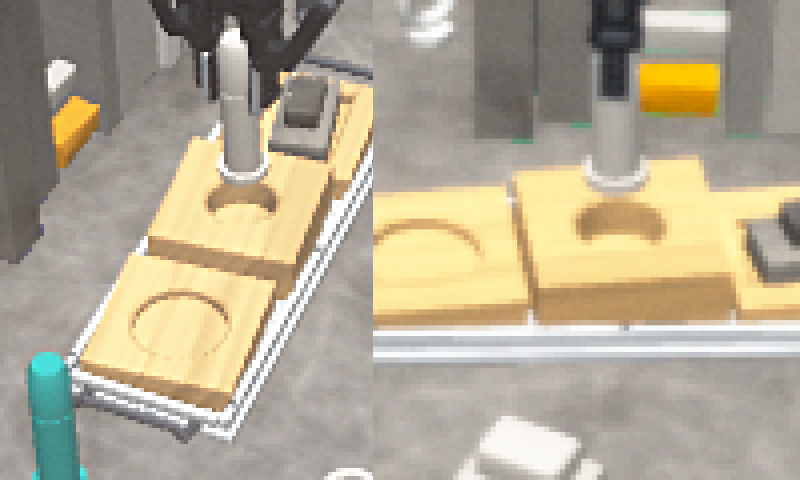

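The bore centre is about 3 mm further toward -y than the pin's axis. I'll shift and lower.

```bash
python3 -m inch '[{"dx":-0.0045,"dy":0.001,"dz":0,"rx":0,"ry":0,"rz":0},{"dx":-0.0045,"dy":0.001,"dz":0.025,"rx":0,"ry":0,"rz":0},{"dx":-0.0045,"dy":0.001,"dz":0.05,"rx":0,"ry":0,"rz":0},{"dx":-0.0045,"dy":0.001,"dz":0.07,"rx":0,"ry":0,"rz":0},{"dx":-0.0045,"dy":0.001,"dz":0.075,"rx":0,"ry":0,"rz":0}]'
python3 -m inch '[{"dx":0,"dy":0,"dz":0,"rx":0,"ry":0,"rz":0},{"dx":0,"dy":0,"dz":0,"rx":0,"ry":0,"rz":0}]'
```

```text
time: 5.5
tool_pos: [0.614, -0.1839, 0.0763]
tool_rot: [-0.001, 0.707, 0.708, -0.001]
contact_force: [-10.0, 3.1, 18.4]
gripper_width: 0.296
grasp_force: 62.5
time: 5.7
tool_pos: [0.6143, -0.1841, 0.0764]
tool_rot: [-0.001, 0.707, 0.707, -0.001]
contact_force: [-5.7, 1.4, 4.2]
gripper_width: 0.297
grasp_force: 60.1
```

```bash
python3 -m inch '[{"dx":0,"dy":0,"dz":0,"rx":0,"ry":0,"rz":0},{"dx":0,"dy":0,"dz":0,"rx":0,"ry":0,"rz":0},{"dx":0,"dy":0,"dz":0,"rx":0,"ry":0,"rz":0},{"dx":0,"dy":0,"dz":-0.05,"rx":0,"ry":0,"rz":0},{"dx":0,"dy":0,"dz":-0.1,"rx":0,"ry":0,"rz":0}]' 0.3
python3 -m inch '[{"dx":0,"dy":0,"dz":-0.06,"rx":0,"ry":0,"rz":0},{"dx":0,"dy":0,"dz":-0.12,"rx":0,"ry":0,"rz":0},{"dx":0,"dy":0,"dz":-0.12,"rx":0,"ry":0,"rz":0},{"dx":-0.06,"dy":0,"dz":-0.12,"rx":0,"ry":0,"rz":0},{"dx":-0.06,"dy":0,"dz":-0.12,"rx":0,"ry":0,"rz":0}]' 
python3 - <<'E'
from h import *
import cv2,pickle
W=optics.camera_info("wrist"); im=optics.grab_frame("wrist"); pickle.dump(W,open("W3.pkl","wb"))
cv2.imwrite("pics/w3.png",cv2.resize(im[180:400,200:440],None,fx=2.7,fy=2.7,interpolation=3)[:,:,::-1]); print(state()["tool_pos"])
E
```

```text
time: 6.2
tool_pos: [0.6136, -0.1839, 0.1544]
tool_rot: [-0.002, 0.707, 0.707, -0.001]
contact_force: [1.0, 1.0, 0.1]
gripper_width: 0.648
grasp_force: 0.0
time: 6.7
tool_pos: [0.6146, -0.2362, 0.2516]
tool_rot: [0.001, 0.708, 0.706, -0.001]
contact_force: [-0.9, 1.3, 0.5]
gripper_width: 0.653
grasp_force: 0.0
[ 0.61444304 -0.23424075  0.25093749]
```

View pics/w3.png

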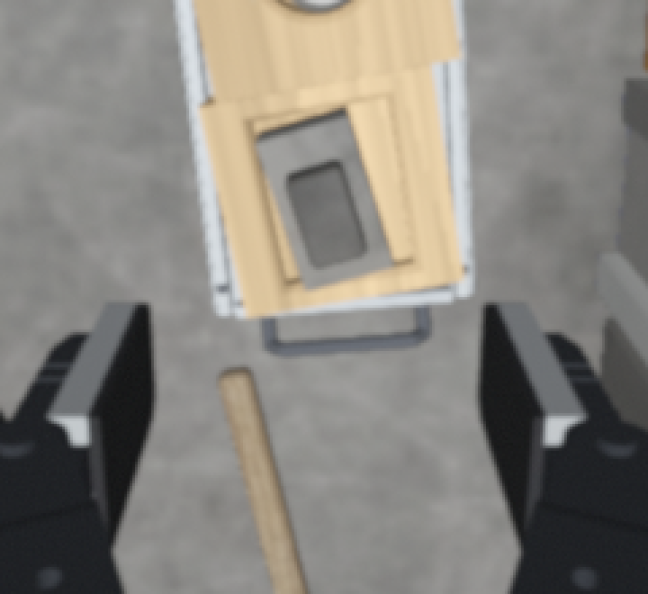

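The pin stands in the bore at the top of the crop. The old insert's core shows from (286,175) to (369,255), and the pocket corners are clear.

```bash
python3 - <<'E'
from h import *
import pickle
W=pickle.load(open("W3.pkl","rb"))
f=lambda p,z: plane(W,(p[0]/2.7+200,p[1]/2.7+180),z)[:2]
for n,ps,z in [("old core",[(286,175),(340,160),(369,255),(312,270)],.054),("old base",[(257,138),(346,108),(390,262),(302,288)],.038),("block",[(200,105),(432,65),(466,283),(247,318)],.028),("pocket",[(246,120),(393,95),(412,262),(287,283)],.028)]:
    q=np.array([f(p,z) for p in ps]); e=[np.linalg.norm(q[i]-q[(i+1)%4]) for i in range(4)]
    l=(q[0]+q[1]-q[2]-q[3]);m=q[1]+q[2]-q[0]-q[3]; print(n,q.mean(0).round(4),"edges",np.round(e,3),"yaw y",np.degrees(np.arctan2(-l[0],l[1])).round(1),"yaw x",np.degrees(np.arctan2(m[1],m[0])).round(1))
go(.6195,-.2845,.12,np.radians(16.5))
E
```

```text
old core [ 0.6194 -0.2856] edges [0.022 0.042 0.024 0.042] yaw y 15.2 yaw x 15.8
old base [ 0.6185 -0.285 ] edges [0.038 0.07  0.039 0.069] yaw y 15.4 yaw x 18.3
block [ 0.6238 -0.2867] edges [0.097 0.099 0.098 0.099] yaw y 10.3 yaw x 9.7
pocket [ 0.6231 -0.2846] edges [0.062 0.075 0.056 0.076] yaw y 9.9 yaw x 9.9
move [-0.0628  0.0065  0.1637] [ 1.000e-04  2.000e-04 -1.938e-01]
```

```bash
python3 -m inch '[{"dx":-0.0628,"dy":0.0065,"dz":0.05,"rx":0,"ry":0,"rz":-0.19},{"dx":-0.0628,"dy":0.0065,"dz":0.1,"rx":0,"ry":0,"rz":-0.19},{"dx":-0.0628,"dy":0.0065,"dz":0.16,"rx":0,"ry":0,"rz":-0.19},{"dx":-0.0628,"dy":0.0065,"dz":0.16,"rx":0,"ry":0,"rz":-0.19},{"dx":-0.0628,"dy":0.0065,"dz":0.16,"rx":0,"ry":0,"rz":-0.19}]'
python3 - <<'E'
from h import *
go(.6192,-.285,.041,np.radians(16.3))
E
```

```text
time: 7.25
tool_pos: [0.6193, -0.2816, 0.1224]
tool_rot: [-0.001, 0.599, 0.8, 0.0]
contact_force: [0.7, -0.5, 1.2]
gripper_width: 0.649
grasp_force: 0.0
move [-0.0043 -0.0012  0.1018] [-0.0011 -0.0015  0.0006]
```

```bash
python3 -m inch '[{"dx":-0.002,"dy":0,"dz":0.05,"rx":0,"ry":0,"rz":0},{"dx":-0.002,"dy":0,"dz":0.101,"rx":0,"ry":0,"rz":0},{"dx":-0.002,"dy":0,"dz":0.101,"rx":0,"ry":0,"rz":0},{"dx":-0.002,"dy":0,"dz":0.101,"rx":0,"ry":0,"rz":0}]'
python3 -m inch '[{"dx":0,"dy":0,"dz":0,"rx":0,"ry":0,"rz":0},{"dx":0,"dy":0,"dz":0,"rx":0,"ry":0,"rz":0},{"dx":0,"dy":0,"dz":0,"rx":0,"ry":0,"rz":0},{"dx":0,"dy":0,"dz":0,"rx":0,"ry":0,"rz":0}]' -1
python3 -m inch '[{"dx":0,"dy":0,"dz":-0.03,"rx":0,"ry":0,"rz":0},{"dx":0,"dy":0,"dz":-0.08,"rx":0,"ry":0,"rz":0},{"dx":0,"dy":0,"dz":-0.14,"rx":0,"ry":0,"rz":0},{"dx":0,"dy":0,"dz":-0.18,"rx":0,"ry":0,"rz":0},{"dx":0,"dy":0,"dz":-0.18,"rx":0,"ry":0,"rz":0}]'
python3 - <<'E'
from h import *
go(.42,.31,.19,np.radians(22.7)); print(state()["tool_pos"])
E
```

```text
time: 7.65
tool_pos: [0.6218, -0.2844, 0.0454]
tool_rot: [0.002, 0.599, 0.801, 0.0]
contact_force: [-0.3, -0.1, 0.1]
gripper_width: 0.65
grasp_force: 0.0
time: 8.05
tool_pos: [0.6217, -0.2857, 0.0468]
tool_rot: [0.002, 0.599, 0.8, -0.0]
contact_force: [-3.9, -0.4, 7.3]
gripper_width: 0.258
grasp_force: 60.2
time: 8.55
tool_pos: [0.6236, -0.286, 0.195]
tool_rot: [0.007, 0.6, 0.8, 0.001]
contact_force: [-0.2, -0.2, -3.6]
gripper_width: 0.256
grasp_force: 60.0
move [ 0.7865 -0.0348 -0.0019] [ 0.006   0.007  -0.0741]
[ 0.62356853 -0.2860283   0.19503466]
```

```bash
python3 -m inch '[{"dx":0.03,"dy":0,"dz":0,"rx":0,"ry":0,"rz":0},{"dx":0.08,"dy":-0.005,"dz":0,"rx":0,"ry":0,"rz":0},{"dx":0.14,"dy":-0.01,"dz":0,"rx":0,"ry":0,"rz":0},{"dx":0.2,"dy":-0.015,"dz":0,"rx":0,"ry":0,"rz":0},{"dx":0.26,"dy":-0.015,"dz":0,"rx":0,"ry":0,"rz":0}]'
python3 -m inch '[{"dx":0.06,"dy":-0.005,"dz":0,"rx":0,"ry":0,"rz":0},{"dx":0.12,"dy":-0.01,"dz":0,"rx":0,"ry":0,"rz":0},{"dx":0.18,"dy":-0.015,"dz":0,"rx":0,"ry":0,"rz":0},{"dx":0.24,"dy":-0.015,"dz":0,"rx":0,"ry":0,"rz":0},{"dx":0.3,"dy":-0.02,"dz":0,"rx":0,"ry":0,"rz":0}]'
python3 - <<'E'
from h import *
s=state();print(s["tool_pos"],s["gripper_width"],s["grasp_force"])
go(.41,.31,.19,np.radians(22.7))
E
```

```text
time: 9.05
tool_pos: [0.5477, -0.086, 0.1834]
tool_rot: [-0.002, 0.6, 0.8, -0.001]
contact_force: [1.6, 0.8, -4.8]
gripper_width: 0.254
grasp_force: 60.0
time: 9.55
tool_pos: [0.4653, 0.1394, 0.1841]
tool_rot: [-0.001, 0.6, 0.8, -0.001]
contact_force: [0.1, 0.6, -5.5]
gripper_width: 0.256
grasp_force: 60.0
[0.46528437 0.13942399 0.1840655 ] 0.2562705758951948 59.98143196105957
move [ 0.2241 -0.0065 -0.0072] [-0.0017 -0.0006 -0.0744]
```

```bash
python3 -m inch '[{"dx":0.06,"dy":0,"dz":0,"rx":0,"ry":0,"rz":-0.02},{"dx":0.12,"dy":0,"dz":0,"rx":0,"ry":0,"rz":-0.05},{"dx":0.17,"dy":-0.005,"dz":0,"rx":0,"ry":0,"rz":-0.074},{"dx":0.21,"dy":-0.005,"dz":0,"rx":0,"ry":0,"rz":-0.074},{"dx":0.21,"dy":-0.005,"dz":0,"rx":0,"ry":0,"rz":-0.074}]'
python3 - <<'E'
from h import *
import cv2
s=state();print(s["tool_pos"],s["grasp_force"])
im=optics.grab_frame("scene")
cv2.imwrite("pics/t1.png",cv2.resize(im[280:460,220:400],None,fx=3,fy=3,interpolation=3)[:,:,::-1])
go(.41,.31,.0318,np.radians(22.7))
E
```

```text
time: 10.05
tool_pos: [0.4135, 0.3005, 0.184]
tool_rot: [-0.002, 0.552, 0.834, -0.001]
contact_force: [0.3, -1.6, -4.4]
gripper_width: 0.253
grasp_force: 60.0
[0.41354676 0.30047908 0.1839556 ] 59.99031722545624
move [0.0151 0.0012 0.1903] [-0.0025  0.0003  0.0022]
```

View pics/t1.png

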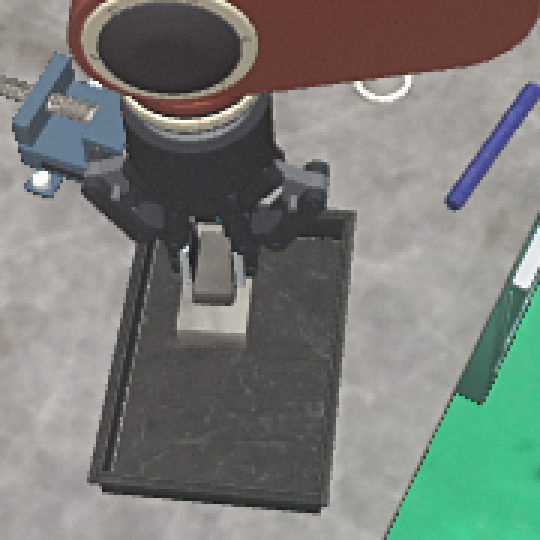

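The insert hangs level enough over the tray floor. I'll lower it, slowly at the end.

```bash
python3 -m inch '[{"dx":0.01,"dy":0,"dz":0.05,"rx":0,"ry":0,"rz":0},{"dx":0.01,"dy":0,"dz":0.1,"rx":0,"ry":0,"rz":0},{"dx":0.01,"dy":0,"dz":0.15,"rx":0,"ry":0,"rz":0},{"dx":0.01,"dy":0,"dz":0.17,"rx":0,"ry":0,"rz":0},{"dx":0.01,"dy":0,"dz":0.175,"rx":0,"ry":0,"rz":0}]'
python3 -m inch '[{"dx":0,"dy":0,"dz":0.004,"rx":0,"ry":0,"rz":0},{"dx":0,"dy":0,"dz":0.008,"rx":0,"ry":0,"rz":0},{"dx":0,"dy":0,"dz":0.01,"rx":0,"ry":0,"rz":0},{"dx":0,"dy":0,"dz":0.01,"rx":0,"ry":0,"rz":0}]'
```

```text
time: 10.6
tool_pos: [0.4104, 0.3025, 0.0419]
tool_rot: [-0.002, 0.555, 0.832, -0.004]
contact_force: [-0.8, 0.8, -5.3]
gripper_width: 0.258
grasp_force: 60.1
time: 11.0
tool_pos: [0.4139, 0.3056, 0.0394]
tool_rot: [0.0, 0.554, 0.832, 0.001]
contact_force: [-0.6, -0.5, -4.8]
gripper_width: 0.257
grasp_force: 60.1
```

```bash
python3 -m inch '[{"dx":0,"dy":0,"dz":0.003,"rx":0,"ry":0,"rz":0},{"dx":0,"dy":0,"dz":0.006,"rx":0,"ry":0,"rz":0},{"dx":0,"dy":0,"dz":0.008,"rx":0,"ry":0,"rz":0},{"dx":0,"dy":0,"dz":0.008,"rx":0,"ry":0,"rz":0}]'
```

```text
time: 11.4
tool_pos: [0.4132, 0.3054, 0.032]
tool_rot: [-0.0, 0.554, 0.832, -0.0]
contact_force: [0.4, 0.3, -4.5]
gripper_width: 0.258
grasp_force: 60.1
```

```bash
python3 -m inch '[{"dx":0,"dy":0,"dz":0.001,"rx":0,"ry":0,"rz":0},{"dx":0,"dy":0,"dz":0.002,"rx":0,"ry":0,"rz":0},{"dx":0,"dy":0,"dz":0.002,"rx":0,"ry":0,"rz":0}]'
```

```text
time: 11.7
tool_pos: [0.4132, 0.3055, 0.0318]
tool_rot: [-0.0, 0.554, 0.832, -0.0]
contact_force: [-4.6, -2.2, 5.7]
gripper_width: 0.254
grasp_force: 61.3
```

Contact came at exactly the expected height. Release and lift, then on to the small bush.

```bash
python3 -m inch '[{"dx":0,"dy":0,"dz":0,"rx":0,"ry":0,"rz":0},{"dx":0,"dy":0,"dz":0,"rx":0,"ry":0,"rz":0},{"dx":0,"dy":0,"dz":0,"rx":0,"ry":0,"rz":0},{"dx":0,"dy":0,"dz":-0.03,"rx":0,"ry":0,"rz":0},{"dx":0,"dy":0,"dz":-0.08,"rx":0,"ry":0,"rz":0}]' 0.1
python3 -m inch '[{"dx":0,"dy":0,"dz":-0.06,"rx":0,"ry":0,"rz":0},{"dx":0,"dy":0,"dz":-0.12,"rx":0,"ry":0,"rz":0},{"dx":0,"dy":0,"dz":-0.17,"rx":0,"ry":0,"rz":0},{"dx":0,"dy":0,"dz":-0.17,"rx":0,"ry":0,"rz":0},{"dx":0,"dy":0,"dz":-0.17,"rx":0,"ry":0,"rz":0}]' 0.6
python3 - <<'E'
from h import *
import cv2,pickle
W=optics.camera_info("wrist"); im=optics.grab_frame("wrist"); pickle.dump(W,open("W4.pkl","wb"))
cv2.imwrite("pics/w4.png",im[:,:,::-1]); print(state()["tool_pos"])
go(.436,-.293,.15,0)
E
```

```text
time: 12.2
tool_pos: [0.4111, 0.3041, 0.0921]
tool_rot: [-0.002, 0.554, 0.832, -0.003]
contact_force: [0.0, 0.4, -0.7]
gripper_width: 0.547
grasp_force: 0.0
time: 12.7
tool_pos: [0.414, 0.3058, 0.2321]
tool_rot: [0.001, 0.554, 0.832, 0.002]
contact_force: [0.8, 0.9, -1.4]
gripper_width: 0.8
grasp_force: 0.0
[0.41311504 0.30526506 0.23005742]
move [-0.701  -0.2621  0.1002] [-1.00e-04  1.00e-04  2.64e-01]
```

View pics/w4.png

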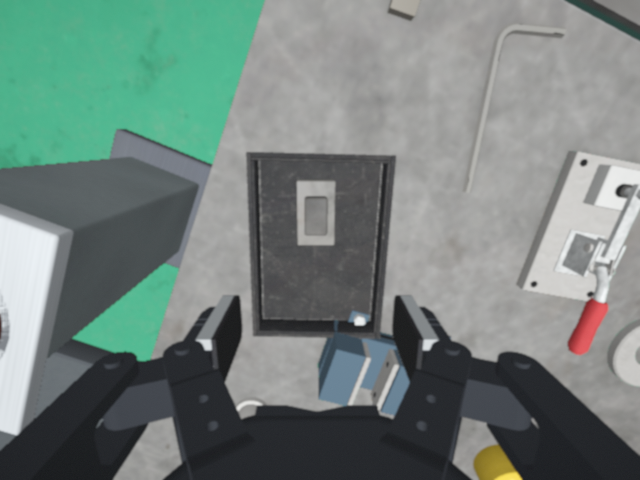

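The old insert lies flat in the tray at (316,213), with free floor around (318,280) for the bush. Now to the small bush.

```bash
python3 - <<'E'
from h import *
import pickle
W=pickle.load(open("W4.pkl","rb"))
q=np.array([plane(W,p,.03)[:2] for p in((247,153),(396,155),(380,333),(254,335))]);print("tray",q.round(3).tolist(),q.mean(0),np.linalg.norm(np.diff(q,axis=0),axis=1))
print("old",plane(W,(316,215),.039),"bush spot",plane(W,(318,283),.003))
E
python3 -m inch '[{"dx":-0.03,"dy":-0.01,"dz":0,"rx":0,"ry":0,"rz":0},{"dx":-0.09,"dy":-0.03,"dz":0,"rx":0,"ry":0,"rz":0},{"dx":-0.145,"dy":-0.055,"dz":0,"rx":0,"ry":0,"rz":0},{"dx":-0.2,"dy":-0.075,"dz":0,"rx":0,"ry":0,"rz":0},{"dx":-0.255,"dy":-0.095,"dz":0,"rx":0,"ry":0,"rz":0}]'
python3 -m inch '[{"dx":-0.055,"dy":-0.02,"dz":0,"rx":0,"ry":0,"rz":0},{"dx":-0.11,"dy":-0.04,"dz":0,"rx":0,"ry":0,"rz":0},{"dx":-0.165,"dy":-0.06,"dz":0,"rx":0,"ry":0,"rz":0},{"dx":-0.22,"dy":-0.08,"dz":0,"rx":0,"ry":0,"rz":0},{"dx":-0.275,"dy":-0.1,"dz":0,"rx":0,"ry":0,"rz":0}]'
python3 - <<'E'
from h import *
go(.436,-.293,.15,0);print(state()["tool_pos"])
E
```

```text
tray [[0.327, 0.337], [0.465, 0.392], [0.538, 0.204], [0.403, 0.145]] [0.43311768 0.26957099] [0.14819968 0.20234713 0.14789636]
old [0.41373182 0.30732168 0.039     ] bush spot [0.45118413 0.22378752 0.003     ]
time: 13.25
tool_pos: [0.4204, 0.0862, 0.2279]
tool_rot: [-0.002, 0.554, 0.833, -0.001]
contact_force: [0.5, 0.0, -0.9]
gripper_width: 0.801
grasp_force: 0.0
time: 13.75
tool_pos: [0.4316, -0.1475, 0.228]
tool_rot: [-0.002, 0.554, 0.832, -0.0]
contact_force: [0.1, -0.1, 0.5]
gripper_width: 0.798
grasp_force: 0.0
move [-0.1703 -0.0648  0.0971] [-0.0018 -0.0016  0.2637]
[ 0.43157596 -0.14748557  0.22796998]
```

```bash
python3 -m inch '[{"dx":-0.05,"dy":-0.02,"dz":0.01,"rx":0,"ry":0,"rz":0.08},{"dx":-0.11,"dy":-0.045,"dz":0.03,"rx":0,"ry":0,"rz":0.18},{"dx":-0.165,"dy":-0.063,"dz":0.035,"rx":0,"ry":0,"rz":0.264},{"dx":-0.165,"dy":-0.063,"dz":0.035,"rx":0,"ry":0,"rz":0.264},{"dx":-0.165,"dy":-0.063,"dz":0.035,"rx":0,"ry":0,"rz":0.264}]'
python3 - <<'E'
from h import *
import cv2,pickle
W=optics.camera_info("wrist"); im=optics.grab_frame("wrist"); pickle.dump(W,open("W5.pkl","wb"))
cv2.imwrite("pics/w5.png",im[:,:,::-1]); print(state()["tool_pos"])
for d in nets.outline_of("wrist","small_bush_centre")[:2]:
    print(d["bbox"],d["confidence"])
    ys,xs=np.where(d["pixels"]); print(xs.mean(),ys.mean())
print(proj(W,np.array([.436,-.293,.046])),proj(W,np.array([.436,-.293,.0])))
go(.436,-.293,.022,0)
E
```

```text
time: 14.25
tool_pos: [0.436, -0.2873, 0.1995]
tool_rot: [-0.003, 0.708, 0.707, -0.0]
contact_force: [-0.0, 0.8, -0.4]
gripper_width: 0.797
grasp_force: 0.0
[ 0.43644939 -0.28651712  0.20034352]
[314.9, 224.4, 39.1, 47.1] 0.58
316.92391304347825 223.56055900621118
[317.1825085  232.95361053] [317.32245168 221.35414892]
move [-0.0091 -0.0006  0.2238] [-0.0012 -0.0013  0.0007]
```

The outline agrees with the estimate to 2 mm. Go down and grip.

```bash
python3 -m inch '[{"dx":-0.007,"dy":0,"dz":0.06,"rx":0,"ry":0,"rz":0},{"dx":-0.007,"dy":0,"dz":0.12,"rx":0,"ry":0,"rz":0},{"dx":-0.007,"dy":0,"dz":0.18,"rx":0,"ry":0,"rz":0},{"dx":-0.007,"dy":0,"dz":0.22,"rx":0,"ry":0,"rz":0},{"dx":-0.007,"dy":0,"dz":0.22,"rx":0,"ry":0,"rz":0}]'
python3 -m inch '[{"dx":0,"dy":0,"dz":0,"rx":0,"ry":0,"rz":0},{"dx":0,"dy":0,"dz":0,"rx":0,"ry":0,"rz":0},{"dx":0,"dy":0,"dz":0,"rx":0,"ry":0,"rz":0},{"dx":0,"dy":0,"dz":0,"rx":0,"ry":0,"rz":0},{"dx":0,"dy":0,"dz":0,"rx":0,"ry":0,"rz":0}]' -1
python3 -m inch '[{"dx":0,"dy":0,"dz":-0.03,"rx":0,"ry":0,"rz":0},{"dx":0,"dy":0,"dz":-0.08,"rx":0,"ry":0,"rz":0},{"dx":0,"dy":0,"dz":-0.14,"rx":0,"ry":0,"rz":0},{"dx":0,"dy":0,"dz":-0.18,"rx":0,"ry":0,"rz":0}]'
python3 - <<'E'
from h import *
go(.451,.224,.17,np.radians(22.7))
E
```

```text
time: 14.85
tool_pos: [0.4338, -0.2881, 0.0211]
tool_rot: [-0.006, 0.706, 0.708, -0.0]
contact_force: [-0.3, 1.0, -0.4]
gripper_width: 0.798
grasp_force: 0.0
time: 15.35
tool_pos: [0.4393, -0.2942, 0.0301]
tool_rot: [0.003, 0.707, 0.707, 0.0]
contact_force: [-0.7, 1.0, 7.7]
gripper_width: 0.35
grasp_force: 59.3
time: 15.75
tool_pos: [0.4386, -0.2939, 0.1759]
tool_rot: [0.003, 0.707, 0.707, 0.0]
contact_force: [0.5, -1.3, -0.7]
gripper_width: 0.351
grasp_force: 59.8
move [0.6474 0.0155 0.0045] [ 0.0029  0.0037 -0.2641]
```

```bash
python3 -m inch '[{"dx":0.03,"dy":0,"dz":0,"rx":0,"ry":0,"rz":0},{"dx":0.08,"dy":0,"dz":0,"rx":0,"ry":0,"rz":0},{"dx":0.14,"dy":0,"dz":0,"rx":0,"ry":0,"rz":0},{"dx":0.2,"dy":0.005,"dz":0,"rx":0,"ry":0,"rz":0},{"dx":0.26,"dy":0.005,"dz":0,"rx":0,"ry":0,"rz":0}]'
python3 -m inch '[{"dx":0.06,"dy":0,"dz":0,"rx":0,"ry":0,"rz":0},{"dx":0.12,"dy":0,"dz":0,"rx":0,"ry":0,"rz":0},{"dx":0.18,"dy":0.005,"dz":0,"rx":0,"ry":0,"rz":0},{"dx":0.24,"dy":0.01,"dz":0,"rx":0,"ry":0,"rz":0},{"dx":0.29,"dy":0.01,"dz":0,"rx":0,"ry":0,"rz":0}]'
python3 -m inch '[{"dx":0.05,"dy":0,"dz":0,"rx":0,"ry":0,"rz":-0.09},{"dx":0.096,"dy":0,"dz":0,"rx":0,"ry":0,"rz":-0.18},{"dx":0.096,"dy":0,"dz":0,"rx":0,"ry":0,"rz":-0.264},{"dx":0.096,"dy":0,"dz":0,"rx":0,"ry":0,"rz":-0.264}]'
python3 - <<'E'
from h import *
s=state();print(s["tool_pos"],s["grasp_force"])
go(.451,.224,.033,np.radians(22.7))
E
```

```text
time: 16.25
tool_pos: [0.4417, -0.0834, 0.1722]
tool_rot: [0.002, 0.707, 0.707, 0.001]
contact_force: [0.4, -0.4, -1.5]
gripper_width: 0.35
grasp_force: 59.8
time: 16.75
tool_pos: [0.4497, 0.1498, 0.1724]
tool_rot: [0.001, 0.707, 0.708, 0.002]
contact_force: [0.7, 0.1, -1.1]
gripper_width: 0.351
grasp_force: 59.8
time: 17.15
tool_pos: [0.4495, 0.2251, 0.1719]
tool_rot: [0.001, 0.553, 0.833, 0.001]
contact_force: [-0.4, -0.4, -1.1]
gripper_width: 0.346
grasp_force: 59.8
[0.44947999 0.22513143 0.17186299] 59.816331861075014
move [-0.002   0.0008  0.1736] [0.0015 0.0002 0.0012]
```

```bash
python3 -m inch '[{"dx":0,"dy":0,"dz":0.05,"rx":0,"ry":0,"rz":0},{"dx":0,"dy":0,"dz":0.1,"rx":0,"ry":0,"rz":0},{"dx":0,"dy":0,"dz":0.15,"rx":0,"ry":0,"rz":0},{"dx":0,"dy":0,"dz":0.165,"rx":0,"ry":0,"rz":0},{"dx":0,"dy":0,"dz":0.165,"rx":0,"ry":0,"rz":0}]'
python3 -m inch '[{"dx":0,"dy":0,"dz":0.002,"rx":0,"ry":0,"rz":0},{"dx":0,"dy":0,"dz":0.004,"rx":0,"ry":0,"rz":0},{"dx":0,"dy":0,"dz":0.006,"rx":0,"ry":0,"rz":0},{"dx":0,"dy":0,"dz":0.006,"rx":0,"ry":0,"rz":0}]'
```

```text
time: 17.65
tool_pos: [0.448, 0.223, 0.0371]
tool_rot: [-0.001, 0.555, 0.832, -0.001]
contact_force: [-0.1, -0.8, -0.7]
gripper_width: 0.35
grasp_force: 59.8
time: 18.05
tool_pos: [0.45, 0.2242, 0.0348]
tool_rot: [0.001, 0.554, 0.832, 0.001]
contact_force: [-0.4, 0.1, -1.1]
gripper_width: 0.349
grasp_force: 59.8
```

```bash
python3 -m inch '[{"dx":0,"dy":0,"dz":0.001,"rx":0,"ry":0,"rz":0},{"dx":0,"dy":0,"dz":0.003,"rx":0,"ry":0,"rz":0},{"dx":0,"dy":0,"dz":0.003,"rx":0,"ry":0,"rz":0}]'
```

```text
time: 18.35
tool_pos: [0.4498, 0.2243, 0.0331]
tool_rot: [-0.0, 0.554, 0.832, 0.0]
contact_force: [-4.1, -1.1, 9.4]
gripper_width: 0.346
grasp_force: 61.3
```

```bash
python3 -m inch '[{"dx":0,"dy":0,"dz":0,"rx":0,"ry":0,"rz":0},{"dx":0,"dy":0,"dz":0,"rx":0,"ry":0,"rz":0},{"dx":0,"dy":0,"dz":0,"rx":0,"ry":0,"rz":0},{"dx":0,"dy":0,"dz":-0.03,"rx":0,"ry":0,"rz":0},{"dx":0,"dy":0,"dz":-0.08,"rx":0,"ry":0,"rz":0}]' 0.2
python3 -m inch '[{"dx":0,"dy":0,"dz":-0.06,"rx":0,"ry":0,"rz":0},{"dx":0,"dy":0,"dz":-0.12,"rx":0,"ry":0,"rz":0},{"dx":0,"dy":0,"dz":-0.17,"rx":0,"ry":0,"rz":0},{"dx":0,"dy":0,"dz":-0.17,"rx":0,"ry":0,"rz":0}]' 0.3
python3 - <<'E'
from h import *
import cv2
im=optics.grab_frame("wrist"); cv2.imwrite("pics/w6.png",im[120:360,200:440,::-1])
W=optics.camera_info("wrist")
for n in("small_bush_centre","old_insert_centre"): print(n,[(np.round(d["bbox"]),round(d["confidence"],2)) for d in nets.boxes_of("wrist",n)][:2])
print(proj(W,np.array([.45,.224,.026])))
go(.4495,-.1425,.2,np.radians(-27))
E
```

```text
time: 18.85
tool_pos: [0.4464, 0.223, 0.0924]
tool_rot: [-0.002, 0.554, 0.832, -0.003]
contact_force: [1.2, 0.6, 0.3]
gripper_width: 0.599
grasp_force: 0.0
time: 19.25
tool_pos: [0.4527, 0.2251, 0.2392]
tool_rot: [0.004, 0.554, 0.832, 0.005]
contact_force: [0.4, -0.8, -0.7]
gripper_width: 0.65
grasp_force: 0.0
small_bush_centre [(array([311., 209.,  32.,  41.]), 0.83)]
old_insert_centre [(array([308., 124.,  36.,  76.]), 0.57)]
[313.5711438  213.04152234]
move [-0.4228 -0.1759  0.0383] [-6.000e-04  2.000e-04  5.781e-01]
```

View pics/w6.png

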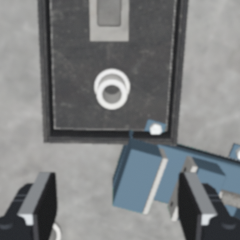

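Small bush and old insert both lie on the tray floor. Now the new insert.

```bash
python3 -m inch '[{"dx":-0.03,"dy":-0.01,"dz":0,"rx":0,"ry":0,"rz":0.09},{"dx":-0.09,"dy":-0.035,"dz":0,"rx":0,"ry":0,"rz":0.18},{"dx":-0.15,"dy":-0.06,"dz":0,"rx":0,"ry":0,"rz":0.28},{"dx":-0.2,"dy":-0.08,"dz":0,"rx":0,"ry":0,"rz":0.37},{"dx":-0.25,"dy":-0.1,"dz":0,"rx":0,"ry":0,"rz":0.45}]'
python3 - <<'E'
from h import *
go(.4495,-.1425,.2,np.radians(-27))
E
```

```text
time: 19.9
tool_pos: [0.4511, 0.0069, 0.2285]
tool_rot: [-0.001, 0.8, 0.6, -0.002]
contact_force: [1.1, -0.2, 0.4]
gripper_width: 0.652
grasp_force: 0.0
move [-0.1797  0.0506  0.0356] [-0.0027  0.0007  0.1246]
```

```bash
python3 -m inch '[{"dx":-0.06,"dy":0.015,"dz":0.01,"rx":0,"ry":0,"rz":0.06},{"dx":-0.12,"dy":0.03,"dz":0.02,"rx":0,"ry":0,"rz":0.125},{"dx":-0.177,"dy":0.05,"dz":0.035,"rx":0,"ry":0,"rz":0.125},{"dx":-0.177,"dy":0.05,"dz":0.035,"rx":0,"ry":0,"rz":0.125},{"dx":-0.177,"dy":0.05,"dz":0.035,"rx":0,"ry":0,"rz":0.125}]'
python3 - <<'E'
from h import *
import cv2,pickle
W=optics.camera_info("wrist"); im=optics.grab_frame("wrist"); pickle.dump(W,open("W7.pkl","wb"))
cv2.imwrite("pics/w7.png",cv2.resize(im[140:300,220:420],None,fx=3,fy=3,interpolation=3)[:,:,::-1]); print(state()["tool_pos"])
go(.4495,-.1425,.021,np.radians(-27))
E
```

```text
time: 20.4
tool_pos: [0.4506, -0.1389, 0.2004]
tool_rot: [-0.002, 0.852, 0.523, -0.001]
contact_force: [0.5, -0.0, -0.9]
gripper_width: 0.648
grasp_force: 0.0
[ 0.45109582 -0.13808461  0.20123446]
move [-0.0059  0.0016  0.2253] [-0.0027 -0.0002  0.0027]
```

View pics/w7.png

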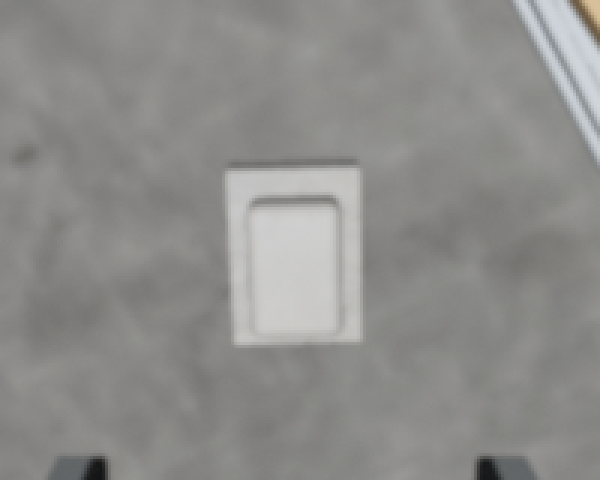

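The new insert is square to the fingers, with its core centred near crop (295,268).

```bash
python3 - <<'E'
from h import *
import pickle
W=pickle.load(open("W7.pkl","rb")); print(plane(W,(220+295/3,140+268/3),.038),plane(W,(220+294/3,140+256/3),.018))
E
python3 -m inch '[{"dx":-0.004,"dy":0.001,"dz":0.06,"rx":0,"ry":0,"rz":0},{"dx":-0.004,"dy":0.001,"dz":0.12,"rx":0,"ry":0,"rz":0},{"dx":-0.004,"dy":0.001,"dz":0.12,"rx":0,"ry":0,"rz":0}]'
python3 - <<'E'
from h import *
go(.4495,-.1425,.021,np.radians(-27))
E
```

```text
[ 0.44862547 -0.14368888  0.038     ] [ 0.44776607 -0.14458917  0.018     ]
time: 20.75
tool_pos: [0.4461, -0.1376, 0.0998]
tool_rot: [-0.007, 0.851, 0.526, -0.004]
contact_force: [-0.8, 0.1, -1.1]
gripper_width: 0.645
grasp_force: 0.0
move [-0.0035  0.008   0.0983] [-0.0102 -0.0001  0.0048]
```

```bash
python3 -m inch '[{"dx":-0.002,"dy":0,"dz":0.05,"rx":0,"ry":0,"rz":0},{"dx":-0.002,"dy":0,"dz":0.08,"rx":0,"ry":0,"rz":0},{"dx":-0.002,"dy":0,"dz":0.1,"rx":0,"ry":0,"rz":0},{"dx":-0.002,"dy":0,"dz":0.1,"rx":0,"ry":0,"rz":0}]'
python3 -m inch '[{"dx":0,"dy":0,"dz":0,"rx":0,"ry":0,"rz":0},{"dx":0,"dy":0,"dz":0,"rx":0,"ry":0,"rz":0},{"dx":0,"dy":0,"dz":0,"rx":0,"ry":0,"rz":0},{"dx":0,"dy":0,"dz":0,"rx":0,"ry":0,"rz":0},{"dx":0,"dy":0,"dz":0,"rx":0,"ry":0,"rz":0}]' -1
```

```text
time: 21.15
tool_pos: [0.4501, -0.1418, 0.0269]
tool_rot: [-0.001, 0.851, 0.525, -0.001]
contact_force: [-0.0, -0.2, -0.7]
gripper_width: 0.65
grasp_force: 0.0
time: 21.65
tool_pos: [0.4519, -0.1432, 0.0299]
tool_rot: [0.001, 0.851, 0.525, 0.001]
contact_force: [-2.5, 4.2, 6.2]
gripper_width: 0.331
grasp_force: 60.3
```

```bash
python3 -m inch '[{"dx":0,"dy":0,"dz":-0.03,"rx":0,"ry":0,"rz":0},{"dx":0,"dy":0,"dz":-0.08,"rx":0,"ry":0,"rz":0},{"dx":0,"dy":0,"dz":-0.14,"rx":0,"ry":0,"rz":0},{"dx":0,"dy":0,"dz":-0.2,"rx":0,"ry":0,"rz":0},{"dx":0,"dy":0,"dz":-0.2,"rx":0,"ry":0,"rz":0}]'
python3 - <<'E'
from h import *
go(.6235,-.286,.19,np.radians(10))
E
```

```text
time: 22.15
tool_pos: [0.455, -0.1452, 0.1968]
tool_rot: [0.007, 0.851, 0.525, 0.004]
contact_force: [2.0, -0.3, -4.1]
gripper_width: 0.324
grasp_force: 61.5
move [-0.0626  0.2671  0.0131] [ 0.0109  0.0036 -0.4271]
```

```bash
python3 -m inch '[{"dx":-0.01,"dy":0.04,"dz":0,"rx":0,"ry":0,"rz":-0.07},{"dx":-0.025,"dy":0.1,"dz":0,"rx":0,"ry":0,"rz":-0.16},{"dx":-0.04,"dy":0.16,"dz":0,"rx":0,"ry":0,"rz":-0.25},{"dx":-0.05,"dy":0.22,"dz":0,"rx":0,"ry":0,"rz":-0.34},{"dx":-0.063,"dy":0.267,"dz":0,"rx":0,"ry":0,"rz":-0.427}]'
python3 -m inch '[{"dx":0,"dy":0,"dz":0,"rx":0,"ry":0,"rz":0},{"dx":0,"dy":0,"dz":0,"rx":0,"ry":0,"rz":0}]'
python3 - <<'E'
from h import *
s=state();print(s["tool_pos"]); go(.6235,-.286,.07,np.radians(10))
E
```

```text
time: 22.65
tool_pos: [0.6197, -0.285, 0.1849]
tool_rot: [-0.001, 0.641, 0.768, -0.0]
contact_force: [-0.1, 0.5, -4.4]
gripper_width: 0.328
grasp_force: 61.7
time: 22.85
tool_pos: [0.6179, -0.284, 0.1844]
tool_rot: [-0.002, 0.643, 0.765, -0.0]
contact_force: [-0.1, 0.8, -5.4]
gripper_width: 0.324
grasp_force: 61.8
[ 0.61793322 -0.28397538  0.18437843]
move [-0.0042  0.0069  0.1429] [-0.0024 -0.0022 -0.0012]
```

```bash
python3 -m inch '[{"dx":-0.003,"dy":0.006,"dz":0.04,"rx":0,"ry":0,"rz":0},{"dx":-0.003,"dy":0.006,"dz":0.09,"rx":0,"ry":0,"rz":0},{"dx":-0.003,"dy":0.006,"dz":0.135,"rx":0,"ry":0,"rz":0},{"dx":-0.003,"dy":0.006,"dz":0.135,"rx":0,"ry":0,"rz":0},{"dx":-0.003,"dy":0.006,"dz":0.135,"rx":0,"ry":0,"rz":0}]'
python3 - <<'E'
from h import *
import cv2
s=state();print(s["tool_pos"]); go(.6235,-.286,.048,np.radians(10))
a=optics.grab_frame("scene")[155:235,290:380]; b=optics.grab_frame("side")[205:275,350:440]
cv2.imwrite("pics/n1.png",np.hstack([cv2.resize(a,(400,356),interpolation=3),cv2.resize(b,(400,356),interpolation=3)])[:,:,::-1])
E
```

```text
time: 23.35
tool_pos: [0.6227, -0.2847, 0.0787]
tool_rot: [-0.001, 0.643, 0.766, -0.0]
contact_force: [-0.2, -1.5, -4.6]
gripper_width: 0.326
grasp_force: 61.9
[ 0.62266708 -0.28465737  0.07870778]
move [-0.0019  0.0008  0.0384] [-0.0012 -0.0011 -0.0003]
```

View pics/n1.png

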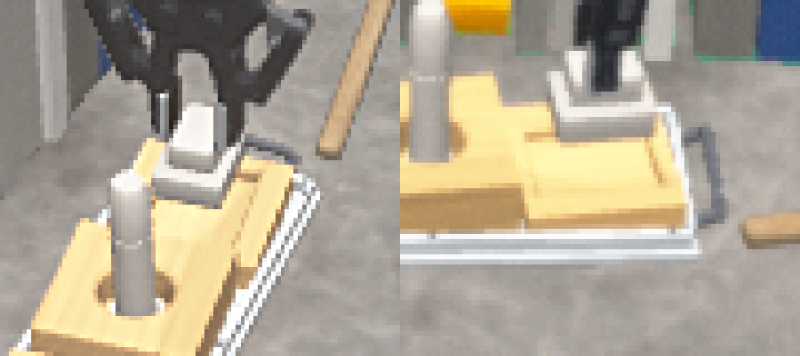

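The insert hangs level, held about 30 mm above its seat. I'll lower it while checking force.

```bash
python3 -m inch '[{"dx":-0.002,"dy":0.001,"dz":0.01,"rx":0,"ry":0,"rz":0},{"dx":-0.002,"dy":0.001,"dz":0.018,"rx":0,"ry":0,"rz":0},{"dx":-0.002,"dy":0.001,"dz":0.024,"rx":0,"ry":0,"rz":0},{"dx":-0.002,"dy":0.001,"dz":0.03,"rx":0,"ry":0,"rz":0},{"dx":-0.002,"dy":0.001,"dz":0.03,"rx":0,"ry":0,"rz":0}]'
python3 -m inch '[{"dx":0,"dy":0,"dz":0.003,"rx":0,"ry":0,"rz":0},{"dx":0,"dy":0,"dz":0.006,"rx":0,"ry":0,"rz":0},{"dx":0,"dy":0,"dz":0.006,"rx":0,"ry":0,"rz":0}]'
```

```text
time: 23.95
tool_pos: [0.6242, -0.2868, 0.0538]
tool_rot: [-0.001, 0.643, 0.766, -0.0]
contact_force: [-1.1, 0.2, -5.4]
gripper_width: 0.325
grasp_force: 61.8
time: 24.25
tool_pos: [0.6248, -0.2871, 0.0501]
tool_rot: [-0.0, 0.643, 0.766, -0.0]
contact_force: [-0.1, 0.0, -6.1]
gripper_width: 0.328
grasp_force: 61.9
```

```bash
python3 -m inch '[{"dx":0,"dy":0,"dz":0.002,"rx":0,"ry":0,"rz":0},{"dx":0,"dy":0,"dz":0.004,"rx":0,"ry":0,"rz":0},{"dx":0,"dy":0,"dz":0.004,"rx":0,"ry":0,"rz":0}]'
```

```text
time: 24.55
tool_pos: [0.6252, -0.2873, 0.048]
tool_rot: [0.0, 0.643, 0.766, 0.0]
contact_force: [-1.2, 0.2, -1.4]
gripper_width: 0.325
grasp_force: 62.3
```

```bash
python3 -m inch '[{"dx":0,"dy":0,"dz":0.001,"rx":0,"ry":0,"rz":0},{"dx":0,"dy":0,"dz":0.001,"rx":0,"ry":0,"rz":0}]'
python3 -m inch '[{"dx":0,"dy":0,"dz":0,"rx":0,"ry":0,"rz":0},{"dx":0,"dy":0,"dz":0,"rx":0,"ry":0,"rz":0},{"dx":0,"dy":0,"dz":0,"rx":0,"ry":0,"rz":0},{"dx":0,"dy":0,"dz":-0.03,"rx":0,"ry":0,"rz":0},{"dx":0,"dy":0,"dz":-0.08,"rx":0,"ry":0,"rz":0}]' 0.2
python3 -m inch '[{"dx":0,"dy":0,"dz":-0.06,"rx":0,"ry":0,"rz":0},{"dx":0,"dy":0,"dz":-0.11,"rx":0,"ry":0,"rz":0},{"dx":0,"dy":0,"dz":-0.11,"rx":0,"ry":0,"rz":0}]' 0.8
python3 - <<'E'
from h import *
go(.4435,.0118,.2,0)
E
```

```text
time: 24.75
tool_pos: [0.6252, -0.2873, 0.048]
tool_rot: [0.0, 0.643, 0.766, -0.0]
contact_force: [-3.9, 2.0, 4.4]
gripper_width: 0.329
grasp_force: 62.9
time: 25.25
tool_pos: [0.6227, -0.286, 0.1069]
tool_rot: [-0.004, 0.643, 0.766, -0.001]
contact_force: [-0.3, -0.9, 0.3]
gripper_width: 0.599
grasp_force: 0.0
time: 25.55
tool_pos: [0.6288, -0.2895, 0.2083]
tool_rot: [0.008, 0.643, 0.766, 0.001]
contact_force: [-0.4, 0.5, 1.1]
gripper_width: 0.9
grasp_force: 0.0
move [ 0.4111 -0.163   0.0043] [0.0084 0.0061 0.116 ]
```

```bash
python3 -m inch '[{"dx":0.04,"dy":-0.015,"dz":0,"rx":0,"ry":0,"rz":0},{"dx":0.09,"dy":-0.035,"dz":0,"rx":0,"ry":0,"rz":0},{"dx":0.145,"dy":-0.058,"dz":0,"rx":0,"ry":0,"rz":0},{"dx":0.2,"dy":-0.08,"dz":0,"rx":0,"ry":0,"rz":0},{"dx":0.255,"dy":-0.1,"dz":0,"rx":0,"ry":0,"rz":0}]'
python3 -m inch '[{"dx":0.055,"dy":-0.022,"dz":0,"rx":0,"ry":0,"rz":0.06},{"dx":0.11,"dy":-0.045,"dz":0,"rx":0,"ry":0,"rz":0.116},{"dx":0.155,"dy":-0.063,"dz":0,"rx":0,"ry":0,"rz":0.116},{"dx":0.155,"dy":-0.063,"dz":0,"rx":0,"ry":0,"rz":0.116},{"dx":0.155,"dy":-0.063,"dz":0,"rx":0,"ry":0,"rz":0.116}]'
python3 - <<'E'
from h import *
import cv2
W=optics.camera_info("wrist"); im=optics.grab_frame("wrist"); print(state()["tool_pos"])
for d in nets.outline_of("wrist","large_bush_centre")[:2]: print(d["bbox"],d["confidence"])
X=np.array([.4435,.0118,0])
for z,r in((.056,.018),(.005,.0225)):
    P=np.array([proj(W,X+[r*np.cos(a),r*np.sin(a),z]) for a in np.linspace(0,6.28,40)]); print(P.min(0),P.max(0))
go(.4435,.0118,.03,0)
E
```

```text
time: 26.05
tool_pos: [0.5096, -0.0989, 0.1977]
tool_rot: [-0.0, 0.643, 0.766, 0.0]
contact_force: [-0.2, 0.9, 1.2]
gripper_width: 0.899
grasp_force: 0.0
time: 26.55
tool_pos: [0.4396, 0.0137, 0.1983]
tool_rot: [0.0, 0.707, 0.708, 0.0]
contact_force: [0.5, -0.3, 0.7]
gripper_width: 0.898
grasp_force: 0.0
[0.43998369 0.01307418 0.19843531]
[317.5, 222.8, 39.4, 54.4] 0.68
[300.37530373 211.2779824 ] [341.24751406 250.75128501]
[298.28916633 196.40731674] [342.1420376  239.26423772]
move [-0.0011  0.0041  0.2106] [ 0.0003  0.0002 -0.0004]
```

```bash
python3 -m inch '[{"dx":-0.001,"dy":0.002,"dz":0.06,"rx":0,"ry":0,"rz":0},{"dx":-0.001,"dy":0.002,"dz":0.12,"rx":0,"ry":0,"rz":0},{"dx":-0.001,"dy":0.002,"dz":0.18,"rx":0,"ry":0,"rz":0},{"dx":-0.001,"dy":0.002,"dz":0.21,"rx":0,"ry":0,"rz":0},{"dx":-0.001,"dy":0.002,"dz":0.21,"rx":0,"ry":0,"rz":0}]'
python3 -m inch '[{"dx":0,"dy":0,"dz":0,"rx":0,"ry":0,"rz":0},{"dx":0,"dy":0,"dz":0,"rx":0,"ry":0,"rz":0},{"dx":0,"dy":0,"dz":0,"rx":0,"ry":0,"rz":0},{"dx":0,"dy":0,"dz":0,"rx":0,"ry":0,"rz":0},{"dx":0,"dy":0,"dz":0,"rx":0,"ry":0,"rz":0}]' -1
python3 -m inch '[{"dx":0,"dy":0,"dz":-0.03,"rx":0,"ry":0,"rz":0},{"dx":0,"dy":0,"dz":-0.07,"rx":0,"ry":0,"rz":0},{"dx":0,"dy":0,"dz":-0.1,"rx":0,"ry":0,"rz":0},{"dx":0,"dy":0,"dz":-0.1,"rx":0,"ry":0,"rz":0},{"dx":0,"dy":0,"dz":-0.1,"rx":0,"ry":0,"rz":0}]'
python3 - <<'E'
from h import *
go(.6063,-.0822,.12,0)
E
```

```text
time: 27.15
tool_pos: [0.4378, 0.0119, 0.0259]
tool_rot: [-0.004, 0.708, 0.706, -0.003]
contact_force: [0.2, 0.3, -0.5]
gripper_width: 0.898
grasp_force: 0.0
time: 27.65
tool_pos: [0.4434, 0.0119, 0.0334]
tool_rot: [0.002, 0.707, 0.707, 0.001]
contact_force: [-1.6, -1.0, 6.1]
gripper_width: 0.419
grasp_force: 60.0
time: 28.15
tool_pos: [0.4417, 0.0124, 0.111]
tool_rot: [0.001, 0.707, 0.707, 0.001]
contact_force: [0.3, -0.3, -3.1]
gripper_width: 0.422
grasp_force: 61.1
move [-0.1182  0.2057 -0.0107] [0.0014 0.0002 0.    ]
```

```bash
python3 -m inch '[{"dx":-0.02,"dy":0.035,"dz":0,"rx":0,"ry":0,"rz":0},{"dx":-0.045,"dy":0.08,"dz":0,"rx":0,"ry":0,"rz":0},{"dx":-0.07,"dy":0.125,"dz":0,"rx":0,"ry":0,"rz":0},{"dx":-0.1,"dy":0.17,"dz":0,"rx":0,"ry":0,"rz":0},{"dx":-0.118,"dy":0.205,"dz":0,"rx":0,"ry":0,"rz":0}]'
python3 -m inch '[{"dx":0,"dy":0,"dz":0.01,"rx":0,"ry":0,"rz":0},{"dx":0,"dy":0,"dz":0.02,"rx":0,"ry":0,"rz":0},{"dx":0,"dy":0,"dz":0.03,"rx":0,"ry":0,"rz":0},{"dx":0,"dy":0,"dz":0.03,"rx":0,"ry":0,"rz":0}]'
python3 - <<'E'
from h import *
s=state(); print(s["tool_pos"]);go(.6063,-.0822,.0514,0)
E
```

```text
time: 28.65
tool_pos: [0.6057, -0.0833, 0.1076]
tool_rot: [-0.001, 0.707, 0.707, -0.001]
contact_force: [-0.3, 0.1, -2.9]
gripper_width: 0.419
grasp_force: 61.1
time: 29.05
tool_pos: [0.6025, -0.0808, 0.0833]
tool_rot: [-0.002, 0.707, 0.707, -0.001]
contact_force: [0.2, 1.0, -2.8]
gripper_width: 0.421
grasp_force: 61.1
[ 0.60254726 -0.0808185   0.08334326]
move [-0.0018  0.0049  0.0399] [-0.0036 -0.001   0.0004]
```

```bash
python3 -m inch '[{"dx":-0.001,"dy":0.003,"dz":0.01,"rx":0,"ry":0,"rz":0},{"dx":-0.001,"dy":0.003,"dz":0.02,"rx":0,"ry":0,"rz":0},{"dx":-0.001,"dy":0.003,"dz":0.027,"rx":0,"ry":0,"rz":0},{"dx":-0.001,"dy":0.003,"dz":0.032,"rx":0,"ry":0,"rz":0},{"dx":-0.001,"dy":0.003,"dz":0.034,"rx":0,"ry":0,"rz":0}]'
python3 -m inch '[{"dx":0,"dy":0,"dz":0.002,"rx":0,"ry":0,"rz":0},{"dx":0,"dy":0,"dz":0.004,"rx":0,"ry":0,"rz":0},{"dx":0,"dy":0,"dz":0.004,"rx":0,"ry":0,"rz":0}]'
```

```text
time: 29.55
tool_pos: [0.6073, -0.0826, 0.0586]
tool_rot: [-0.0, 0.707, 0.707, -0.0]
contact_force: [0.3, -0.0, -2.4]
gripper_width: 0.42
grasp_force: 61.1
time: 29.85
tool_pos: [0.6078, -0.0828, 0.0561]
tool_rot: [0.0, 0.707, 0.707, 0.0]
contact_force: [0.0, -0.7, -1.9]
gripper_width: 0.423
grasp_force: 61.1
```

```bash
python3 -m inch '[{"dx":0,"dy":0,"dz":0.002,"rx":0,"ry":0,"rz":0},{"dx":0,"dy":0,"dz":0.004,"rx":0,"ry":0,"rz":0},{"dx":0,"dy":0,"dz":0.006,"rx":0,"ry":0,"rz":0},{"dx":0,"dy":0,"dz":0.006,"rx":0,"ry":0,"rz":0}]'
```

```text
time: 30.25
tool_pos: [0.6079, -0.0828, 0.0515]
tool_rot: [0.0, 0.707, 0.707, 0.0]
contact_force: [-0.5, 0.0, -0.4]
gripper_width: 0.418
grasp_force: 61.3
```

Touching at the expected height. One more nudge, then release and retreat for a check view.

```bash
python3 -m inch '[{"dx":0,"dy":0,"dz":0.001,"rx":0,"ry":0,"rz":0},{"dx":0,"dy":0,"dz":0.001,"rx":0,"ry":0,"rz":0}]'
python3 -m inch '[{"dx":0,"dy":0,"dz":0,"rx":0,"ry":0,"rz":0},{"dx":0,"dy":0,"dz":0,"rx":0,"ry":0,"rz":0},{"dx":0,"dy":0,"dz":0,"rx":0,"ry":0,"rz":0},{"dx":0,"dy":0,"dz":-0.03,"rx":0,"ry":0,"rz":0},{"dx":0,"dy":0,"dz":-0.08,"rx":0,"ry":0,"rz":0}]' 0.4
python3 -m inch '[{"dx":0,"dy":0,"dz":-0.06,"rx":0,"ry":0,"rz":0},{"dx":0,"dy":0,"dz":-0.12,"rx":0,"ry":0,"rz":0},{"dx":-0.05,"dy":-0.05,"dz":-0.18,"rx":0,"ry":0,"rz":0},{"dx":-0.05,"dy":-0.08,"dz":-0.22,"rx":0,"ry":0,"rz":0},{"dx":-0.05,"dy":-0.08,"dz":-0.22,"rx":0,"ry":0,"rz":0}]'
python3 - <<'E'
from h import *
import cv2
W=optics.camera_info("wrist");im=optics.grab_frame("wrist"); s=optics.grab_frame("side"); 
a=cv2.resize(im[100:400,250:450],(400,600),interpolation=3); b=cv2.resize(s[190:300,280:420],(400,314),interpolation=3)
sc=optics.grab_frame("scene"); c=cv2.resize(sc[330:460,230:360],(400,286),interpolation=3)
cv2.imwrite("pics/f.png",np.hstack([a,np.vstack([b,c])])[:,:,::-1])
print(state()["tool_pos"])
for n,X in(("pin",(.6145,-.184,.044)),("ins",(.6235,-.286,.028)),("bush",(.6063,-.0822,.028))):
    p=proj(W,np.array(X)); print(n,(p-[250,100])*2)
E
```

```text
time: 30.45
tool_pos: [0.6079, -0.0828, 0.0515]
tool_rot: [0.0, 0.707, 0.707, -0.0]
contact_force: [-3.4, 0.9, 6.3]
gripper_width: 0.417
grasp_force: 62.1
time: 30.95
tool_pos: [0.605, -0.0821, 0.1111]
tool_rot: [-0.003, 0.707, 0.707, -0.002]
contact_force: [1.4, 0.2, 0.4]
gripper_width: 0.703
grasp_force: 0.0
time: 31.45
tool_pos: [0.544, -0.1244, 0.2967]
tool_rot: [0.004, 0.708, 0.707, 0.002]
contact_force: [0.8, -0.7, 0.2]
gripper_width: 0.697
grasp_force: 0.0
[ 0.54390317 -0.12284474  0.29065121]
pin [243.16336673 303.59808606]
ins [245.49910558 435.62058903]
bush [233.04876364 134.63967903]
```

View pics/f.png

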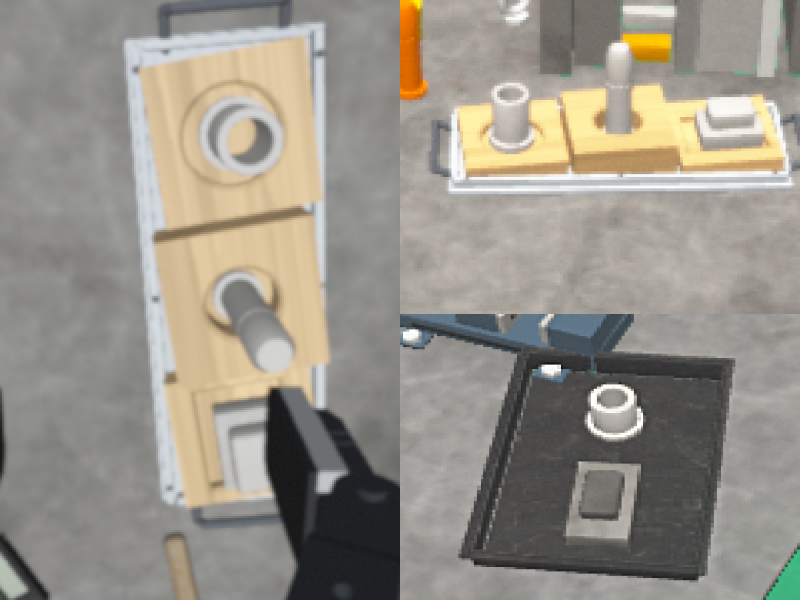

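All three parts sit upright in their nests. The bush and old insert lie side by side in the tray, and the arm is clear. Handing in.

```bash
python3 - <<'E'
from plant import ticket
print(ticket.job_done())
E
```

```text
the job is handed in; nothing more can be done
None
```

The kit board is made up and handed in after about 31 s: polished insert, large bush and pin are seated upright in their nests, the old insert and small bush lie on the tray floor, the caliper was left alone, and no verdict came back.

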